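# Tip a battery pack out of its charging sleeve

## Task

Take the tall black charging sleeve out of its slanted dock and tip it low over the open black case until the yellow battery pack slides out and lies flat in the case. Put the empty sleeve back, fully seated and leaning in its dock, then spin the swivel tag half a turn to its stop so that its red face looks at the robot. The pack must not be spilled elsewhere or dropped from high up, and the camera, the lens and the screwdriver are to be left where they are.

Things in the scene. Friction and masses are not known exactly. Their poses are not given: they have to be found in the camera images.
- sleeve: Loose black plastic square tube, 54 x 54 mm outside, 170 mm long, walls and floor 4 mm, open at the top, about 0.18 kg. Origin: centre of its underside; z along the tube to the mouth. It starts leaning in the dock, z 45 degrees from vertical, mouth to the dock's +x. Its +x face lies on the dock's back plate; its +-y faces are flat upright sides, free to grip (54 mm apart) over the upper 70 mm.
- sleeve_mid (a point): Point on the sleeve's centre line, 85 mm from its underside; axes as the sleeve.
- sleeve_mouth (a point): Centre of the sleeve's open mouth, 170 mm from its underside; axes as the sleeve.
- pack: Yellow battery pack with grey windows, loose, 32 x 32 x 90 mm, about 0.15 kg, slippery (slides on slopes steeper than about 17 degrees). Origin: centre of one end; z along its length. It starts at the bottom of the sleeve, its top about 75 mm below the mouth, where fingers cannot grip it (14 mm play in all).
- pack_mid (a point): Centre of the yellow pack.
- dock: Slanted grey charging dock, fixed, base 170 x 100 mm. Origin: on the bench under the seat; x is the way the sleeve leans (at most 0.3 rad from straight away from the robot), z up. Tilted seat with side cheeks 30 mm high, 72 mm apart, and a back plate 82 mm wide reaching 100 mm up the sleeve's underside.
- dock_seat (a point): Where the centre of the sleeve's underside sits in the dock, 45 mm above the bench; axes as the dock.
- dock_top (a point): Where the centre of the sleeve's mouth is when the sleeve is seated in the dock: 170 mm from dock_seat, up the 45 degree slant (120 mm along x of the dock, 120 mm up).
- case: Open rugged black case, fixed, 230 (x) x 210 (y) mm, 50 mm high, walls and floor 8 mm, empty. Origin: centre of its underside on the bench; x points away from the robot (at most 0.2 rad turned), z up. Its lid, 35 mm high, lies opened flat on the far side, 127 to 297 mm from the origin along x, holding yellow cell cradles (not part of the work).
- tag_axis (a point): The swivel tag's fixed upright pivot, at the panel's centre, 87.5 mm above the bench; x points away from the robot (at most 0.3 rad turned), z up. Panel 110 mm wide, 75 mm tall (50 to 125 mm above the bench), 8 mm thick, centred on the pivot; hub radius 9 mm; hub and post end below 131 mm; round base of radius 45 mm, 12 mm high.
- tag (a joint): Angle of the swivel tag, rad, 0 to 3.14 with stops at both ends, growing counter-clockwise seen from above. At 0 the panel spans the y axis of tag_axis with its green face towards the robot (-x) and its red face away; at 3.14 the red face looks at the robot. Stiff enough to stay where left (about 1 N at the panel's edge).
- camera: Black camera body, loose, 55 x 135 x 109 mm, 0.8 kg, standing on the bench; origin under its centre. Leave alone.
- lens: Black lens, loose upright cylinder, 74 mm across, 85 mm high, 0.45 kg; origin under its centre. Leave alone.
- screwdriver: Orange-handled screwdriver, loose, 190 mm long, lying on the bench. Leave alone.
There are look-alikes about, which are no part of the job. Leave any pink or white look-alike of the sleeve alone.

How it is judged:
On the way, in this order (a step that is already met when the one before it is completed fails the run):
1. the yellow pack has slid out of the sleeve and lies flat in the case (x of pack_mid in the frame of case between -0.107 and 0.107 m and y of pack_mid in the frame of case between -0.097 and 0.097 m and z of pack_mid in the frame of case below 0.045 m and angle between pack's own z axis and vertical between 1.35 and 1.79 rad and distance between pack_mid and sleeve_mid above 0.12 m), for 0.2 s.
2. the sleeve sits in its dock again (distance between sleeve and dock_seat below 0.02 m and distance between sleeve_mouth and dock_top below 0.03 m and linear speed of sleeve below 0.03 m/s), for 0.2 s.
3. the tag shows its red face to the robot (value of joint tag above 2.85 rad), for 0.2 s.
At the end, for the whole second after the job is handed in: The pack lies flat (within 12 degrees) and at rest inside the case's walls; the sleeve rests leaning in its dock, its underside's centre within 20 mm of the seat and its mouth within 30 mm of its seated place; the tag is turned to at least 2.85 rad (stop at 3.14), red towards the robot (all of step 2 and x of pack_mid in the frame of case between -0.107 and 0.107 m and y of pack_mid in the frame of case between -0.097 and 0.097 m and z of pack_mid in the frame of case below 0.045 m and angle between pack's own z axis and vertical between 1.35 and 1.79 rad and linear speed of pack below 0.03 m/s and value of joint tag above 2.85 rad); the robot touches nothing.
It fails at once if the pack leaves the sleeve anywhere but over the case, or with its centre more than 150 mm above the bench (distance between pack_mid and sleeve_mid above 0.12 m and (not (x of pack_mid in the frame of case between -0.107 and 0.107 m and y of pack_mid in the frame of case between -0.097 and 0.097 m) or height (world z) of pack_mid above 0.15 m)).
It fails at once if the camera, the lens or the screwdriver is moved more than 30 mm (distance of any of camera, lens, screwdriver from where it was at the start of the episode above 0.03 m).
It also fails if it takes over 59 s, if anything falls off the work surface, if the arm or the gripper's body presses on something with over 40 N, if the wrist force passes 120 N, or if a joint passes its speed limit or range.

## Robot

A 7-joint arm with a two-finger parallel gripper is mounted at the origin on the work surface. World frame = base frame: x ahead of the robot, y to its left, z up, the work surface at z = 0. Lengths are in m, angles in rad, forces in N, time in s.
With the tool pointing down it reaches from about 0.425 to 0.875 m from the base axis. Payload 4.7 kg.
Tool frame: the origin (TCP) lies midway between the tips of the shut fingers; the grasp point (between the pads) lies ctrl.grasp_offset behind it (ctrl.grasp_offset is the distance from the TCP to the grasp point, in m); z points along the fingers, y is the line along which they close (so a half turn about z gives the same grasp; the last joint's range is limited). The gripper opens to 87 mm and grips with 3 to 60 N. Pads are 19 mm wide; open, the fingers measure 117 mm over their backs; the gripper's body (75 mm by 190 mm) begins 51 mm behind the grasp point.
Start: joints at [-1.244, 0.321, -0.07, 1.45, 0.023, 1.371, -0.057], TCP at [0.2, 0.618, 0.223] pointing down, gripper open.
Joint ranges: [-2.86, 2.86], [-0.3, 2.09], [-1.38, 1.24], [0.06, 2.45], [-1.56, 4.7], [0.09, 2.05], [-2.69, 2.69]. Speed limits (rad/s): [2.57, 2.57, 3.14, 3.14, 3.14, 3.14, 3.14].

## Interface

Orientations are given as a rotation vector (axis times angle).
In Python, from bench import ctrl gives the robot as it stands. The module is installed in compiled form; this text tells all that it offers.
- The arm moves only by the tool jog_arm, never from a script. Its argument "moves" is one flat list of numbers, 7 for each row, row after row: the shift along the tool's x, y, z in units of 30 cm (1.0 is 30 cm), then the turn, a rotation vector about the tool's x, y, z in units of 60 degrees (1.0 is 60 degrees), then the gripper's target within -1 to 1 (fully open at 1, half-way at 0, shut at -1). In form: [x, y, z, wx, wy, wz, fingers, x, y, z, wx, wy, wz, fingers, ...]. A call has exactly 8 rows; each row is the pose to reach, as a shift and turn from the pose commanded when the call began, along the tool's axes at that moment; what a row does not reach only later rows make up. A row lasts 1/8 s, in which the tool goes at most 62.5 mm and 10.7 degrees, less where a joint would pass 70% of its speed; a pose out of reach is approached as far as the arm can. A call with a number of a shift or a turn outside -1 to 1 is refused whole. A call with a gripper value outside its range is refused whole. The fingers move at their own pace and stop on an object; "newtons" is the grip in N (left out, the last holds). Time passes only in rows, so rows that repeat a pose let the fingers close, or fill a call up. It gives the time, the measured TCP pose, the force, the opening and the grip force at its end, in the units of the state.
- ctrl.get_state(): the state, without advancing time (a new reading comes with each control period).
- ctrl.get_image(name): name is "side" or "top"; returns a dict with "pixels" (480x640x3 uint8, red, green, blue), "fx", "fy", "cx", "cy" (pixels), "xyz" and "rotation" of the camera in the world. Camera axes: x right, y up, looking along -z (the intrinsics and any distortion apply to the point x, -y, -z); pixel columns grow to the right and rows downward; lengths in m; the calibration is good to about 2 mm. A picture is of the moment at which its call begins. There is no depth.
- ctrl.close_job(): hands the job in; it is judged then, once.
The state is a dict: "time": time; "joint_positions": joint angles; "qd": joint speeds; "joint_torque": joint torques, N m; "position": TCP position; "tool_rot": TCP orientation; "ft_force": force on the tool from outside, world axes, zero at the start; "torque": the same for the moment, N m; "grip_width": opening from 0.0 (shut) to 1.0 (fully open); "grip_force": force on a finger pad.
Only numpy, scipy, OpenCV 4.12 (cv2) and the standard library are available. Lean on these libraries where they do the work, as an engineer would, in place of code of your own. Each camera call takes 0.05 s, during which the arm holds its last target. There are 200 camera calls.

## Working session

There is one attempt and no reset: what is moved stays moved. The work goes in short steps, Python scripts to look and compute and a tool call to move; the robot and the scene stay as the last step left them, time stands still between calls to the robot, and variables do not carry over. Pictures are saved under pics/ and viewed, at most 10 in all, crops included, and the job is handed in when it is done.

Besides the shell and the picture viewer there is one more tool, called as name(argument=value, ...), one argument or row to a line, values as JSON. jog_arm: Moves the arm, as the interface text tells. Its arguments: {"type":"object","properties":{"moves":{"type":"array"},"newtons":{"type":"number"}},"required":["moves"]}

```bash
mkdir -p pics; ls
python3 - <<'E'
from bench import ctrl
import cv2
print(ctrl.grasp_offset, ctrl.get_state())
for n in("side","top"):
    im=ctrl.get_image(n); cv2.imwrite(f"pics/{n}0.png",im["pixels"][:,:,::-1]); print({k:v for k,v in im.items() if k!="pixels"})
E
```

```text
pics
0.0187 {'time': 0.0, 'joint_positions': array([-1.24390434,  0.32184814, -0.07008365,  1.45168727,  0.02259457,
        1.37078847, -0.05691506]), 'qd': array([-1.02837845e-03,  6.93820370e-04,  5.63055959e-04,  2.10840043e-05,
       -1.06355563e-03,  1.91145578e-04,  1.23597020e-03]), 'joint_torque': array([-1.10309054e-03, -4.91293752e+01, -4.04074648e-01, -3.12528706e+01,
       -6.37110136e-02,  4.33849054e-02,  1.86308657e-04]), 'position': array([0.1998903 , 0.61791454, 0.22143901]), 'tool_rot': array([-4.89277785e-01, -3.10304391e+00,  3.03587734e-03]), 'ft_force': array([-0.40344625, -0.17655119, -0.25930328]), 'torque': array([-0.00075774, -0.00982703, -0.00973762]), 'grip_force': 0.0, 'grip_width': 0.9950621930818185}
{'fx': 570.2946417729321, 'fy': 570.2946417729321, 'cx': 321.5872333817591, 'cy': 231.54329717655943, 'xyz': array([ 0.19374791, -1.19172945,  0.96529326]), 'rotation': array([ 0.96376364, -0.12594707, -0.2785131 ])}
{'fx': 513.8170826657915, 'fy': 513.8170826657915, 'cx': 317.0981456445344, 'cy': 241.85957157723053, 'xyz': array([ 0.35570065, -0.02801033,  1.83723832]), 'rotation': array([ 0.06987475, -0.07407522, -1.54492327])}
```

View pics/side0.png

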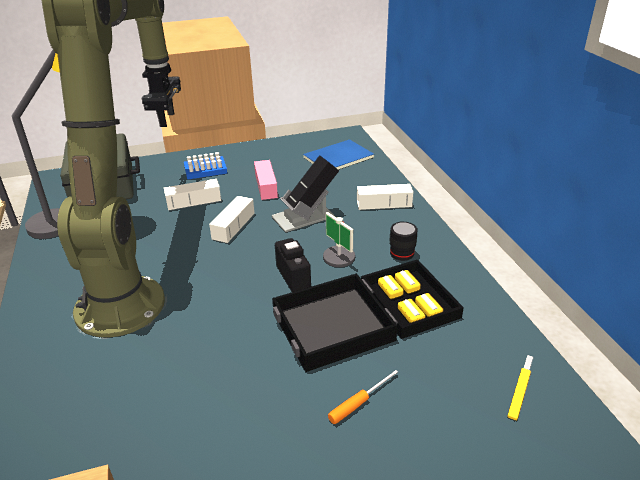

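View pics/top0.png

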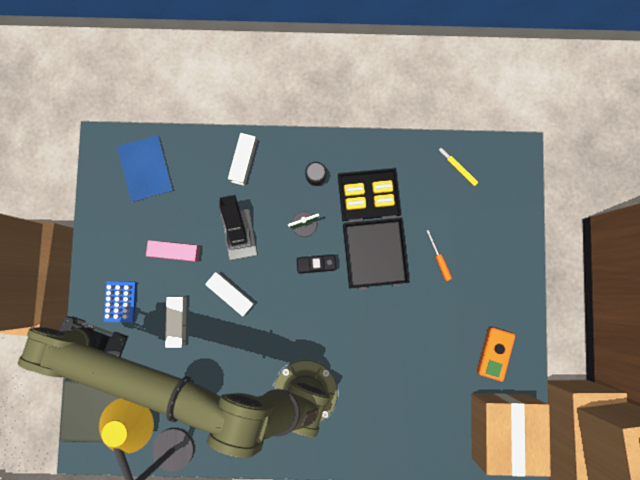

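Side: the black sleeve leans in its grey dock at (318,182), the tag is at (340,235), the case at (335,320), camera (292,263) and lens (403,240). The look-alikes are one pink tube (265,180) and white ones (192,194), (232,219), (385,197). Only the black tube in the dock fits the description. I'll confirm it in enlarged crops.

Run:
```python
import cv2
a=cv2.imread("pics/top0.png")[160:300,205:415]; cv2.imwrite("pics/topc.png",cv2.resize(a,None,fx=3.8,fy=3.8,interpolation=cv2.INTER_CUBIC))
a=cv2.imread("pics/side0.png")[150:375,260:470]; cv2.imwrite("pics/sidec.png",cv2.resize(a,None,fx=2.6,fy=2.6,interpolation=cv2.INTER_CUBIC))
```

```text
(no output)
```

View pics/topc.png

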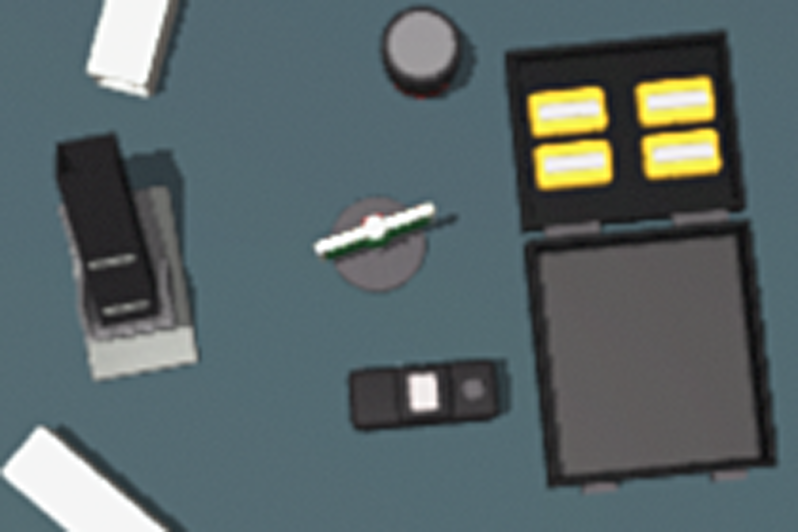

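View pics/sidec.png

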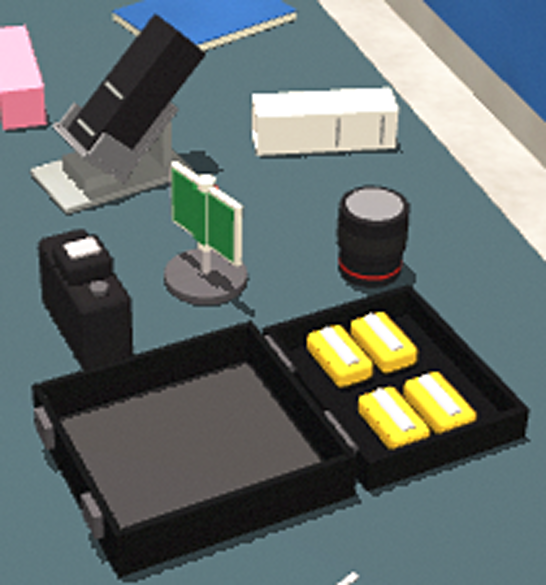

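```bash
cat > h.py <<'E'
import numpy as np, cv2, pickle, os
from scipy.spatial.transform import Rotation as R
from scipy.optimize import least_squares
from bench import ctrl
if not os.path.exists("cam.pkl"):
    pickle.dump({n:{k:v for k,v in ctrl.get_image(n).items() if k!="pixels"} for n in("side","top")},open("cam.pkl","wb"))
C=pickle.load(open("cam.pkl","rb"))
def proj(n,P):
    c=C[n]; q=(np.atleast_2d(P)-c["xyz"])@R.from_rotvec(c["rotation"]).as_matrix()
    return np.c_[c["cx"]+c["fx"]*q[:,0]/-q[:,2], c["cy"]-c["fy"]*q[:,1]/-q[:,2]]
def ray(n,uv,z):
    c=C[n]; d=R.from_rotvec(c["rotation"]).apply([(uv[0]-c["cx"])/c["fx"],-(uv[1]-c["cy"])/c["fy"],-1])
    return c["xyz"]+d*(z-c["xyz"][2])/d[2]
T=lambda u,v:(205+u/3.8,160+v/3.8)
S=lambda u,v:(260+u/2.6,150+v/2.6)
def place(p,P): return R.from_euler("z",p[2]).apply(P)+[p[0],p[1],0]
def fit(obs,x0):
    f=lambda p:np.concatenate([proj(n,place(p,[P]))[0]-uv for n,P,uv in obs])
    r=least_squares(f,x0,loss="soft_l1"); return r.x,f(r.x).reshape(-1,2).round(1).tolist()
a=np.sqrt(.5)
def slv(P): # sleeve frame -> dock frame when seated
    P=np.atleast_2d(P); return P@np.array([[a,0,-a],[0,1,0],[a,0,a]])+[0,0,.045]
E
python3 - <<'E'
from h import *
x,y=.115,.105
ob=[("top",[x,y,.05],T(526,240)),("top",[x,-y,.05],T(748,222)),("top",[-x,-y,.05],T(777,465)),("top",[-x,y,.05],T(550,488)),
("side",[-x,y,.05],S(34,385)),("side",[x,y,.05],S(253,326)),("side",[x,-y,.05],S(355,460)),("side",[-x,-y,.05],S(115,545))]
print("case",fit(ob,[.6,-.2,0]))
h=.027
ob=[("top",slv([h,h,.17])[0],T(56,145)),("top",slv([h,-h,.17])[0],T(113,134)),("top",slv([-h,h,0])[0],T(100,325)),("top",slv([-h,-h,0])[0],T(157,312))]
d=fit(ob,[.55,.2,0]);print("dock",d)
ob=[("top",[0,0,.131],T(376,225)),("top",[0,0,.012],T(380,245)),("top",[0,.055,.125],T(318,247)),("top",[0,-.055,.125],T(434,210)),("side",[0,.055,.125],S(172,163)),("side",[0,-.055,.125],S(241,207))]
print("tag",fit(ob,[.6,.1,0]))
for n,u,z in (("cam",T(426,392),.1),("lens",T(420,45),.085)): print(n,ray("top",u,z))
E=[]
for n in("top","side"):
    im=cv2.imread(f"pics/{n}0.png"); u0,v0=(205,175) if n=="top" else (260,140)
    c=cv2.resize(im[v0:v0+100,u0:u0+80],None,fx=5,fy=5,interpolation=cv2.INTER_CUBIC)
    c=(255*(c/255.)**.5).astype("uint8")
    for k,zz in ((h,.17),(h,0)):
        q=(proj(n,place(d[0],slv([[k,k,zz],[-k,k,zz],[-k,-k,zz],[k,-k,zz]])))-[u0,v0])*5
        cv2.polylines(c,[q.astype(int)],True,(0,0,255),1)
    E.append(c)
cv2.imwrite("pics/ov.png",np.hstack(E))
E
```

```text
case (array([ 0.48994697, -0.24033711,  0.11119599]), [[0.5, -1.1], [1.7, -1.5], [0.8, 0.0], [0.3, -0.7], [-2.0, 0.4], [-0.9, -1.5], [0.6, -0.2], [-1.2, -1.9]])
dock (array([0.5215486 , 0.24341143, 0.21381496]), [[-0.7, -0.7], [0.3, -0.8], [-0.0, 0.6], [0.3, 1.1]])
tag (array([0.58867876, 0.01482026, 0.36705793]), [[0.1, -0.2], [-0.2, -0.9], [-0.0, -0.3], [0.3, -1.4], [-0.8, 0.0], [-1.3, 0.7]])
cam [ 0.44362016 -0.03250442  0.1       ]
lens [ 0.76098597 -0.01930346  0.085     ]
```

View pics/ov.png

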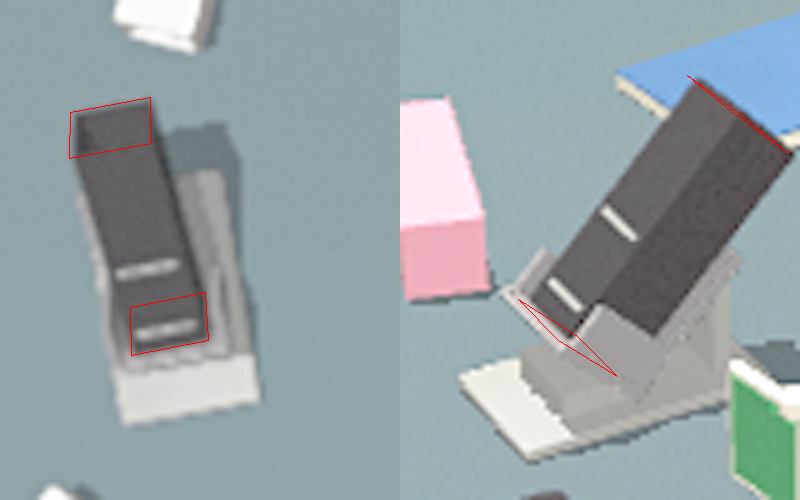

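Run:
```python
from h import *
h=.027
t=lambda u,v:(205+u/5,175+v/5)
s=lambda u,v:(260+(u-400)/5,140+v/5)
L=.17
ob=[("top",slv(P)[0],t(*q)) for P,q in (([h,h,L],(75,111)),([h,-h,L],(151,98)),([-h,h,L],(75,157)),([-h,-h,L],(156,145)),([-h,h,0],(129,350)),([-h,-h,0],(203,338)))]
ob+=[("side",slv(P)[0],s(*q)) for P,q in (([-h,h,L],(701,79)),([-h,-h,L],(745,118)),([h,-h,L],(792,153)),([-h,h,0],(530,302)),([-h,-h,0],(572,339)))]
print(fit(ob,[.52,.24,.2]))
```

```text
(array([0.52454582, 0.24271778, 0.195893  ]), [[0.0, -0.9], [0.8, -1.0], [-0.4, -0.8], [-0.1, -1.2], [0.6, 0.1], [1.2, -0.1], [-1.2, -0.5], [-1.4, -1.1], [0.5, 0.3], [-1.2, -0.6], [-1.9, 0.3]])
```

The enlarged crops confirm it: the leaning black tube, mouth at top-crop (75–151,98–157), sits in the grey dock, and nothing else black is a tube. Dock is at about (0.525, 0.243, yaw 0.20) and the case at (0.490, -0.240, yaw 0.11). Next is a planning helper that turns poses into jog rows.

```bash
cat >> h.py <<'E'
D=np.array([.5245,.2427,0]); DY=.196
K=np.array([.49,-.24,0]); KY=.111
TG=np.array([.589,.015,0])
G=ctrl.grasp_offset
def Rt(yaw,dn): # tool z at dn deg below horizontal, heading yaw (rad)
    f=np.array([np.cos(yaw),np.sin(yaw),0]); d=np.radians(dn)
    z=f*np.cos(d)-np.array([0,0,np.sin(d)]); y=np.array([-f[1],f[0],0]); return np.c_[np.cross(y,z),y,z]
def axis(yaw,dn): # sleeve axis when held with tool 40 below horiz <-> axis 45 up
    e=np.radians(85-dn); return np.array([np.cos(yaw)*np.cos(e),np.sin(yaw)*np.cos(e),np.sin(e)])
def seatgrasp(s=.135): return D+[0,0,.045]+s*axis(DY,40)
def rows(W,fing): # W: list of 8 (grasp point, yaw, dn)
    s=ctrl.get_state(); R0=R.from_rotvec(s["tool_rot"]); out=[]
    for g,yaw,dn in W:
        M=Rt(yaw,dn); p=np.asarray(g)+M[:,2]*G
        sh=R0.inv().apply(p-s["position"])/.3; w=(R0.inv()*R.from_matrix(M)).as_rotvec()/(np.pi/3)
        out.append(np.r_[sh,w,fing].round(3))
    for o in out: print(", ".join(f"{v:g}" for v in o)+",")
    print("max",np.abs(out).max(), "t",s["time"])
def status():
    s=ctrl.get_state(); M=R.from_rotvec(s["tool_rot"]).as_matrix()
    print("t",round(s["time"],2),"grasp",(s["position"]-G*M[:,2]).round(4),"dn",np.degrees(np.arcsin(-M[2,2])).round(2),"over" if M[:2,2]@[-M[1,1],M[0,1]]>0 else "","yaw",np.arctan2(-M[0,1],M[1,1]).round(4),
     "q",s["joint_positions"].round(3),"F",s["ft_force"].round(1),"w",round(s["grip_width"],3),round(s["grip_force"],1))
E
python3 - <<'E'
from h import *
status()
g=seatgrasp(); print(g)
pre=g-.12*Rt(DY,40)[:,2]+[0,0,.04]
print(pre)
s0=np.array([.2,.618,.24])
W=[(s0+(pre-s0)*k/8+[0,0,.06*np.sin(np.pi*k/8)], -.314+(DY+.314)*k/8, 90-20*k/8) for k in range(1,9)]
rows(W,1)
E
```

```text
t 0.2 grasp [0.1999 0.6182 0.2406] dn 89.93  yaw -0.3128 q [-1.244  0.322 -0.07   1.451  0.023  1.371 -0.057] F [ 0.9  0.7 -0.3] w 1.002 0.0
[0.61813169 0.26129048 0.14045942]
[0.52796642 0.24338825 0.25759393]
-0.181, -0.107, -0.082, -0.002, -0.042, -0.06, 1,
-0.362, -0.213, -0.154, -0.006, -0.083, -0.12, 1,
-0.542, -0.319, -0.205, -0.013, -0.125, -0.181, 1,
-0.723, -0.424, -0.228, -0.022, -0.166, -0.242, 1,
-0.903, -0.529, -0.22, -0.034, -0.207, -0.302, 1,
-1.084, -0.633, -0.185, -0.049, -0.247, -0.362, 1,
-1.264, -0.738, -0.128, -0.066, -0.287, -0.421, 1,
-1.443, -0.842, -0.059, -0.086, -0.326, -0.481, 1,
max 1.443 t 0.2
```

jog_arm(
  moves=[-0.18,-0.107,-0.082,0,-0.042,-0.06,1,-0.36,-0.213,-0.154,-0.006,-0.083,-0.12,1,-0.54,-0.32,-0.205,-0.013,-0.125,-0.18,1,-0.72,-0.424,-0.228,-0.022,-0.166,-0.24,1,-0.9,-0.53,-0.22,-0.034,-0.207,-0.3,1,-0.97,-0.57,-0.21,-0.045,-0.24,-0.36,1,-0.97,-0.57,-0.21,-0.06,-0.28,-0.42,1,-0.97,-0.57,-0.21,-0.08,-0.32,-0.48,1],
)

```text
time: 1.2
position: [0.4246, 0.3656, 0.2855]
tool_rot: [-0.273, 2.786, 0.043]
ft_force: [-0.8, -0.8, 0.1]
grip_width: 1.006
grip_force: 0.0
```

Run:
```python
from h import *
status()
s=ctrl.get_state(); M=R.from_rotvec(s["tool_rot"]).as_matrix();s0=s["position"]-G*M[:,2]
g=seatgrasp(); pre=g-.12*Rt(DY,40)[:,2]
yaw=np.arctan2(-M[0,1],M[1,1]); dn=np.degrees(np.arcsin(-M[2,2]))
W=[(s0+(pre-s0)*min(1,k/6), yaw+(DY-yaw)*min(1,k/6), dn+(40-dn)*min(1,k/6)) for k in range(1,9)]
rows(W,1)
```

```text
t 1.2 grasp [0.4184 0.3645 0.3031] dn 70.35  yaw 0.1952 q [-0.988 -0.111  0.076  1.841  0.254  1.161  0.783] F [-0.8 -0.8  0.1] w 1.006 0.0
-0.033, -0.077, 0.06, -0.003, -0.084, 0.001, 1,
-0.067, -0.155, 0.12, -0.003, -0.169, 0.001, 1,
-0.1, -0.233, 0.18, -0.003, -0.253, 0.001, 1,
-0.133, -0.31, 0.239, -0.003, -0.337, 0.001, 1,
-0.166, -0.388, 0.297, -0.003, -0.422, 0.001, 1,
-0.199, -0.466, 0.355, -0.003, -0.506, 0.001, 1,
-0.199, -0.466, 0.355, -0.003, -0.506, 0.001, 1,
-0.199, -0.466, 0.355, -0.003, -0.506, 0.001, 1,
max 1.0 t 1.2
```

jog_arm(
  moves=[-0.033,-0.077,0.06,0,-0.084,0,1,-0.067,-0.155,0.12,0,-0.169,0,1,-0.1,-0.233,0.18,-0.003,-0.253,0,1,-0.133,-0.31,0.239,-0.003,-0.337,0,1,-0.166,-0.388,0.297,-0.003,-0.422,0,1,-0.2,-0.466,0.355,-0.003,-0.506,0,1,-0.2,-0.466,0.355,-0.003,-0.506,0,1,-0.2,-0.466,0.355,-0.003,-0.506,0,1],
)

```text
time: 2.2
position: [0.5421, 0.2478, 0.2072]
tool_rot: [-0.222, 2.261, 0.105]
ft_force: [0.3, -0.1, 1.6]
grip_width: 0.995
grip_force: 0.0
```

Run:
```python
from h import *
status()
im=[ctrl.get_image(n)["pixels"][:,:,::-1] for n in("top","side")]
a=im[0][150:290,190:300]; b=im[1][120:260,240:370]
c=cv2.resize(np.hstack([a,b]),None,fx=3.3,fy=3.3,interpolation=cv2.INTER_CUBIC)
cv2.imwrite("pics/pre.png",(255*(c/255.)**.6).astype("uint8")); print(c.shape)
g=seatgrasp(); z=Rt(DY,40)[:,2]
rows([(g-z*max(0,.12-.02*k),DY,40) for k in range(1,9)],1)
```

```text
t 2.2 grasp [0.5281 0.2449 0.2192] dn 40.03  yaw 0.1964 q [-7.100e-01 -2.520e-01  1.000e-03  2.351e+00  1.041e+00  4.490e-01
  2.290e-01] F [ 0.3 -0.1  1.6] w 0.995 0.0
(462, 792, 3)
0.008, -0.008, 0.07, 0.002, 0.001, -0, 1,
0.008, -0.008, 0.136, 0.002, 0.001, -0, 1,
0.008, -0.008, 0.203, 0.002, 0.001, -0, 1,
0.008, -0.009, 0.27, 0.002, 0.001, -0, 1,
0.008, -0.009, 0.336, 0.002, 0.001, -0, 1,
0.008, -0.009, 0.403, 0.002, 0.001, -0, 1,
0.008, -0.009, 0.403, 0.002, 0.001, -0, 1,
0.008, -0.009, 0.403, 0.002, 0.001, -0, 1,
max 1.0 t 2.3
```

View pics/pre.png

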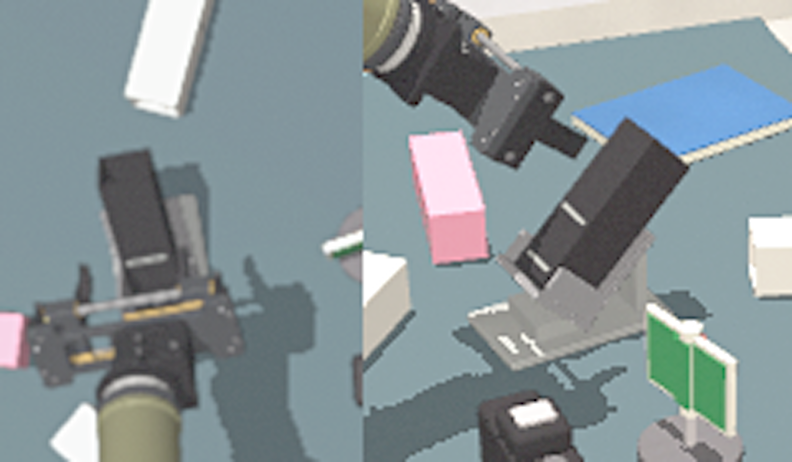

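The picture shows the gripper square to the leaning sleeve, with fingers near (85,280) and (205,270) in the top half and the sleeve between them. Advancing.

jog_arm(
  moves=[0.008,-0.008,0.07,0,0,0,1,0.008,-0.008,0.136,0,0,0,1,0.008,-0.008,0.203,0,0,0,1,0.008,-0.008,0.27,0,0,0,1,0.008,-0.008,0.336,0,0,0,1,0.008,-0.008,0.4,0,0,0,1,0.008,-0.008,0.4,0,0,0,1,0.008,-0.008,0.4,0,0,0,1],
  newtons=35,
)

```text
time: 3.3
position: [0.6309, 0.263, 0.1277]
tool_rot: [-0.223, 2.26, 0.104]
ft_force: [0.4, 1.2, 0.5]
grip_width: 0.996
grip_force: 0.0
```

jog_arm(
  moves=[0,0,0,0,0,0,-1,0,0,0,0,0,0,-1,0,0,0,0,0,0,-1,0,0,0,0,0,0,-1,0,0,0,0,0,0,-1,0,0,0,0,0,0,-1,0,0,0,0,0,0,-1,0,0,0,0,0,0,-1],
  newtons=35,
)

```text
time: 4.3
position: [0.6309, 0.2626, 0.1272]
tool_rot: [-0.223, 2.26, 0.104]
ft_force: [-2.6, 1.8, 4.3]
grip_width: 0.619
grip_force: 34.8
```

Run:
```python
from h import *
status()
s=ctrl.get_state(); M=R.from_rotvec(s["tool_rot"]).as_matrix();s0=s["position"]-G*M[:,2]
ax=axis(DY,40)
rows([(s0+ax*min(.025*k,.1)+[0,0,max(0,k-4)*.035],DY,40) for k in range(1,9)],-1)
```

```text
t 4.3 grasp [0.6169 0.2598 0.1393] dn 40.02  yaw 0.1972 q [-0.612  0.076  0.019  2.251  1.627  0.299 -0.322] F [-2.6  1.8  4.3] w 0.619 34.8
-0.083, -0, 0.007, 0.001, -0, 0.001, -1,
-0.166, -0, 0.014, 0.001, -0, 0.001, -1,
-0.249, -0, 0.022, 0.001, -0, 0.001, -1,
-0.332, -0, 0.029, 0.001, -0, 0.001, -1,
-0.421, -0, -0.046, 0.001, -0, 0.001, -1,
-0.511, -0, -0.121, 0.001, -0, 0.001, -1,
-0.6, -0, -0.196, 0.001, -0, 0.001, -1,
-0.689, -0, -0.271, 0.001, -0, 0.001, -1,
max 1.0 t 4.3
```

jog_arm(
  moves=[-0.083,0,0,0,0,0,-1,-0.166,0,0.006,0,0,0,-1,-0.25,0,0.01,0,0,0,-1,-0.332,0,0.01,0,0,0,-1,-0.42,0,-0.05,0,0,0,-1,-0.51,0,-0.12,0,0,0,-1,-0.6,0,-0.2,0,0,0,-1,-0.69,0,-0.27,0,0,0,-1],
)

```text
time: 5.3
position: [0.6998, 0.2736, 0.3346]
tool_rot: [-0.221, 2.267, 0.099]
ft_force: [0.1, -0.7, -2.9]
grip_width: 0.622
grip_force: 34.8
```

Run:
```python
from h import *
status()
s=ctrl.get_state(); M=R.from_rotvec(s["tool_rot"]).as_matrix();s0=s["position"]-G*M[:,2]
# over the case, still mouth up: mouth point local
m=K+R.from_euler("z",KY).apply([-.05,0,0]); print("mouth xy",m)
yaw=0.
tgt=m+[0,0,.20]-.035*axis(yaw,70)   # sleeve 15 deg up
W=[(s0+(tgt-s0)*min(1,k/12)+[0,0,.0],DY+(yaw-DY)*k/12,40+30*k/12) for k in range(1,9)]
rows(W,-1)
```

```text
t 5.3 grasp [0.6859 0.2709 0.3467] dn 40.41  yaw 0.1933 q [-0.514 -0.032 -0.019  1.887  0.544  0.515  0.862] F [ 0.1 -0.7 -2.9] w 0.622 34.8
mouth xy [ 0.44030771 -0.24553861  0.        ]
0.103, -0.126, -0.051, 0.009, 0.035, 0.01, -1,
0.206, -0.253, -0.102, 0.02, 0.076, 0.021, -1,
0.309, -0.379, -0.153, 0.031, 0.118, 0.032, -1,
0.412, -0.506, -0.204, 0.041, 0.16, 0.044, -1,
0.515, -0.632, -0.255, 0.051, 0.201, 0.056, -1,
0.618, -0.758, -0.307, 0.06, 0.243, 0.069, -1,
0.721, -0.884, -0.358, 0.069, 0.285, 0.082, -1,
0.824, -1.01, -0.41, 0.077, 0.326, 0.096, -1,
max 1.01 t 5.3
```

jog_arm(
  moves=[0.103,-0.126,-0.051,0.009,0.035,0.01,-1,0.206,-0.253,-0.102,0.02,0.076,0.021,-1,0.309,-0.379,-0.153,0.031,0.118,0.032,-1,0.412,-0.506,-0.204,0.041,0.16,0.044,-1,0.515,-0.632,-0.255,0.051,0.2,0.056,-1,0.618,-0.758,-0.307,0.06,0.243,0.069,-1,0.72,-0.884,-0.358,0.069,0.285,0.082,-1,0.82,-1,-0.41,0.077,0.326,0.096,-1],
)

```text
time: 6.3
position: [0.5231, -0.0667, 0.2236]
tool_rot: [-0.088, 2.624, 0.033]
ft_force: [0.8, -1.5, -2.5]
grip_width: 0.618
grip_force: 34.8
```

```bash
cat >> h.py <<'E'
def cur():
    s=ctrl.get_state(); M=R.from_rotvec(s["tool_rot"]).as_matrix(); dn=np.degrees(np.arctan2(-M[2,2],-M[2,0]*-1 if 0 else M[2,0]))
    return s["position"]-G*M[:,2],np.arctan2(-M[0,1],M[1,1]),dn
E
python3 - <<'E'
from h import *
status(); print(cur())
s0,y0,d0=cur()
m=K+R.from_euler("z",KY).apply([-.05,0,0])
yaw=0.
tgt=m+[0,0,.14]-.035*axis(yaw,82)
W=[(s0+(tgt-s0)*min(1,k/7),y0+(yaw-y0)*min(1,k/7),d0+(82-d0)*min(1,k/7)) for k in range(1,9)]
rows(W,-1)
E
```

```text
t 6.3 grasp [ 0.5139 -0.0675  0.2399] dn 60.39  yaw 0.069 q [ 0.349 -0.3   -0.158  2.17  -0.253  0.781  1.96 ] F [ 0.8 -1.5 -2.5] w 0.618 34.8
(array([ 0.5138614 , -0.06748434,  0.23985949]), np.float64(0.06897611566157567), np.float64(119.61221150479709))
0.124, -0.081, -0.012, 0.007, 0.897, 0.009, -1,
0.194, -0.163, 0.005, 0.009, 0.808, 0.019, -1,
0.263, -0.244, 0.023, 0.011, 0.718, 0.028, -1,
0.332, -0.326, 0.04, 0.014, 0.629, 0.036, -1,
0.401, -0.407, 0.057, 0.018, 0.539, 0.045, -1,
0.47, -0.489, 0.073, 0.022, 0.449, 0.053, -1,
0.538, -0.571, 0.088, 0.028, 0.36, 0.061, -1,
0.538, -0.571, 0.088, 0.028, 0.36, 0.061, -1,
max 1.0 t 6.3
```

```bash
sed -i 's/-M\[2,0\]\*-1 if 0 else M\[2,0\]/-M[2,0]/' h.py
python3 - <<'E'
from h import *
print(cur())
s0,y0,d0=cur()
m=K+R.from_euler("z",KY).apply([-.04,0,0])
yaw=0.
tgt=m+[0,0,.14]-.035*axis(yaw,82)
W=[(s0+(tgt-s0)*min(1,k/7),y0+(yaw-y0)*min(1,k/7),d0+(82-d0)*min(1,k/7)) for k in range(1,9)]
rows(W,-1)
E
```

```text
(array([ 0.5138614 , -0.06748434,  0.23985949]), np.float64(0.06897611566157567), np.float64(60.38778849520291))
0.073, -0.082, 0.016, 0.01, 0.051, 0.005, -1,
0.146, -0.163, 0.031, 0.014, 0.103, 0.014, -1,
0.218, -0.245, 0.046, 0.018, 0.154, 0.023, -1,
0.291, -0.326, 0.061, 0.021, 0.206, 0.032, -1,
0.364, -0.407, 0.076, 0.024, 0.257, 0.041, -1,
0.436, -0.488, 0.09, 0.026, 0.308, 0.051, -1,
0.509, -0.569, 0.105, 0.028, 0.36, 0.061, -1,
0.509, -0.569, 0.105, 0.028, 0.36, 0.061, -1,
max 1.0 t 6.3
```

jog_arm(
  moves=[0.073,-0.082,0.016,0.01,0.051,0.005,-1,0.146,-0.163,0.031,0.014,0.103,0.014,-1,0.218,-0.245,0.046,0.018,0.154,0.023,-1,0.29,-0.326,0.061,0.021,0.206,0.032,-1,0.364,-0.407,0.076,0.024,0.257,0.041,-1,0.436,-0.488,0.09,0.026,0.308,0.05,-1,0.51,-0.57,0.105,0.028,0.36,0.06,-1,0.51,-0.57,0.105,0.028,0.36,0.06,-1],
)

```text
time: 7.3
position: [0.4198, -0.2447, 0.1198]
tool_rot: [0.0, 3.0, -0.001]
ft_force: [-0.0, -0.1, -2.9]
grip_width: 0.619
grip_force: 34.8
```

Run:
```python
from h import *
status(); s0,y0,d0=cur(); print(s0+.035*axis(y0,d0),y0,d0)
m=K+R.from_euler("z",KY).apply([-.04,0,0])
W=[]
for dn,z in ((87,.125),(93,.11),(99,.095),(105,.08),(111,.068),(117,.062),(117,.062),(117,.062)):
    W.append((m+[0,0,z]-.035*axis(0,dn),0,dn))
rows(W,-1)
im=ctrl.get_image("side")["pixels"][180:400,200:480,::-1]; cv2.imwrite("pics/over.png",cv2.resize(im,None,fx=2.2,fy=2.2))
```

```text
t 7.3 grasp [ 0.4172 -0.2446  0.1383] dn 81.91  yaw -0.0003 q [ 0.489 -0.037  0.036  2.077 -0.083  0.98   2.138] F [-0.  -0.1 -2.9] w 0.619 34.8
[ 0.45213128 -0.24465871  0.14020308] -0.00029104978735032137 81.90545858610345
0.018, 0.001, 0.039, -0.001, 0.085, -0, -1,
0.028, 0.001, 0.075, -0.001, 0.185, -0, -1,
0.038, 0.001, 0.112, -0.001, 0.285, -0, -1,
0.046, 0.001, 0.148, -0.001, 0.385, -0, -1,
0.051, 0.001, 0.174, -0.001, 0.485, -0, -1,
0.052, 0.001, 0.181, -0.001, 0.585, -0, -1,
0.052, 0.001, 0.181, -0.001, 0.585, -0, -1,
0.052, 0.001, 0.181, -0.001, 0.585, -0, -1,
max 1.0 t 7.3
```

View pics/over.png

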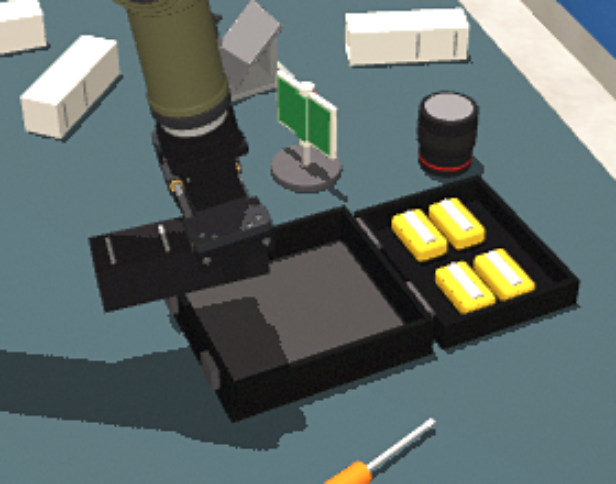

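The sleeve is held nearly level, its mouth (about (270,255)) above the case's near half, and the case is empty. Tipping low.

jog_arm(
  moves=[0.018,0,0.039,0,0.085,0,-1,0.028,0,0.075,0,0.185,0,-1,0.038,0,0.112,0,0.285,0,-1,0.046,0,0.148,0,0.385,0,-1,0.051,0,0.174,0,0.485,0,-1,0.052,0,0.18,0,0.585,0,-1,0.052,0,0.18,0,0.585,0,-1,0.052,0,0.18,0,0.585,0,-1],
)

```text
time: 8.35
position: [0.4135, -0.2432, 0.0661]
tool_rot: [0.002, -2.676, 0.003]
ft_force: [-0.4, -0.3, -1.9]
grip_width: 0.621
grip_force: 34.8
```

Run:
```python
from h import *
status(); s0,y0,d0=cur(); print(s0+.035*axis(y0,d0),y0,d0)
ax=axis(y0,d0)
# hold 2, then withdraw along the axis upward
W=[(s0-ax*.014*max(0,k-2),y0,d0) for k in range(1,9)]
rows(W,-1)
im=ctrl.get_image("side")["pixels"][200:380,230:430,::-1]; cv2.imwrite("pics/tip.png",cv2.resize(im,None,fx=3,fy=3))
```

```text
t 8.35 grasp [ 0.4219 -0.2432  0.0828] dn 63.34 over yaw 0.0018 q [ 0.359  0.433 -0.006  1.712  0.162  1.438  1.868] F [-0.4 -0.3 -1.9] w 0.621 34.8
[ 0.45164117 -0.24314215  0.06446811] 0.0018003523359372557 116.66482251383998
0, 0, -0, -0.001, -0, -0.001, -1,
0, 0, -0, -0.001, -0, -0.001, -1,
0.046, 0, -0.004, -0.001, -0, -0.001, -1,
0.093, 0, -0.008, -0.001, -0, -0.001, -1,
0.139, -0, -0.012, -0.001, -0, -0.001, -1,
0.186, -0, -0.016, -0.001, -0, -0.001, -1,
0.232, -0, -0.02, -0.001, -0, -0.001, -1,
0.279, -0, -0.024, -0.001, -0, -0.001, -1,
max 1.0 t 8.35
```

View pics/tip.png

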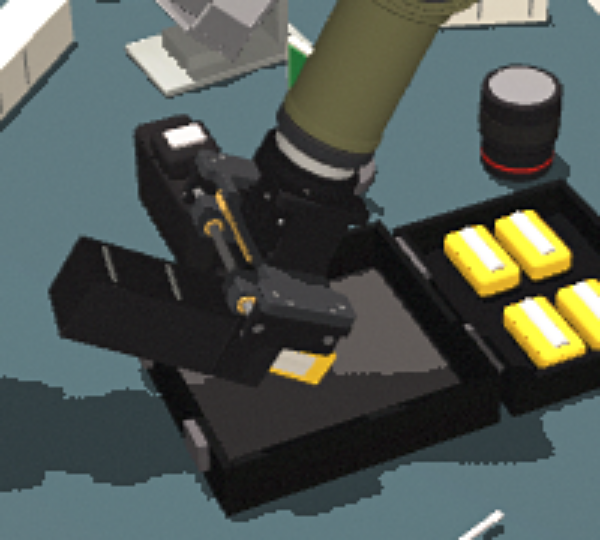

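The pack's yellow nose, near (305,365), has come out onto the case floor while its tail is still in the sleeve. I'll draw the sleeve back along its own axis.

jog_arm(
  moves=[0,0,0,0,0,0,-1,0,0,0,0,0,0,-1,0.046,0,-0.004,0,0,0,-1,0.093,0,-0.008,0,0,0,-1,0.139,0,-0.012,0,0,0,-1,0.186,0,-0.016,0,0,0,-1,0.232,0,-0.02,0,0,0,-1,0.28,0,-0.024,0,0,0,-1],
)

```text
time: 9.4
position: [0.3405, -0.2436, 0.1107]
tool_rot: [0.001, -2.674, 0.002]
ft_force: [0.3, -0.3, -1.4]
grip_width: 0.616
grip_force: 34.8
```

Run:
```python
from h import *
status(); s0,y0,d0=cur(); print(s0+.035*axis(y0,d0),y0,d0)
# lift & level, back off
W=[(s0+[0.0,0,.03*k],0,max(40,d0-8*k)) for k in range(1,9)]
rows(W,-1)
im=ctrl.get_image("side")["pixels"][200:380,230:430,::-1]; cv2.imwrite("pics/out.png",cv2.resize(im,None,fx=3,fy=3))
```

```text
t 9.4 grasp [ 0.3489 -0.2436  0.1274] dn 63.23 over yaw 0.0009 q [0.393 0.259 0.008 1.847 0.177 1.471 1.915] F [ 0.3 -0.3 -1.4] w 0.616 34.8
[ 0.37867658 -0.2435374   0.10899753] 0.0008827110809931643 116.76639654702775
0.036, -0, -0.09, -0.002, -0.133, 0, -1,
0.073, -0, -0.181, -0.002, -0.267, 0, -1,
0.11, -0, -0.273, -0.002, -0.4, 0, -1,
0.147, -0.001, -0.367, -0.002, -0.533, 0.001, -1,
0.185, -0.001, -0.461, -0.002, -0.667, 0.001, -1,
0.224, -0.001, -0.556, -0.002, -0.8, 0.001, -1,
0.264, -0.001, -0.652, -0.002, -0.933, 0.001, -1,
0.304, -0.001, -0.749, -0.002, -1.067, 0.001, -1,
max 1.067 t 9.4
```

View pics/out.png

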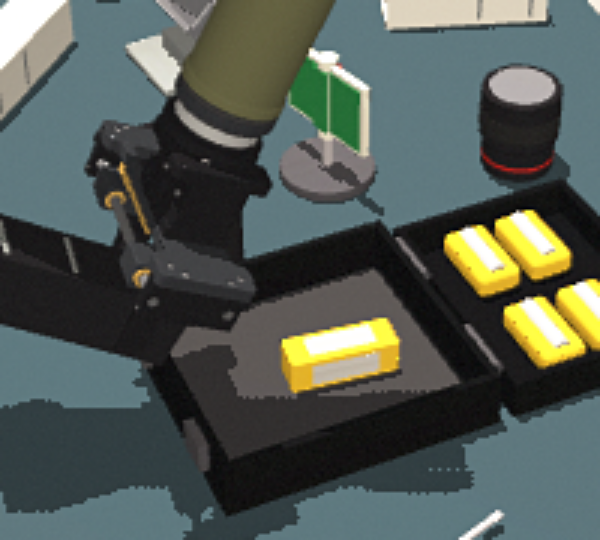

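The pack lies flat in the middle of the case, at (340,355) in the crop. Now I'll take the sleeve back.

Run:
```python
from h import *
s0,y0,d0=cur()
W=[];a=s0+[.02,.0,.16];b=np.array([.53,-.03,.36])
for k in range(1,9):
    p=s0+(a-s0)*k/4 if k<=4 else a+(b-a)*(k-4)/5
    W.append((p,.0 if k<4 else .02*(k-4),d0-6.5*k))
rows(W,-1)
```

```text
0.038, -0, -0.127, -0.002, -0.108, -0.001, -1,
0.077, -0, -0.255, -0.002, -0.217, -0.001, -1,
0.115, -0.001, -0.383, -0.002, -0.325, -0.001, -1,
0.154, -0.001, -0.512, -0.002, -0.433, -0.001, -1,
0.073, 0.142, -0.607, 0.002, -0.542, -0.02, -1,
-0.008, 0.285, -0.703, 0.003, -0.65, -0.039, -1,
-0.088, 0.428, -0.8, 0.002, -0.758, -0.059, -1,
-0.167, 0.572, -0.897, -0.001, -0.866, -0.08, -1,
max 1.0 t 9.45
```

jog_arm(
  moves=[0.038,0,-0.127,0,-0.108,0,-1,0.077,0,-0.255,0,-0.217,0,-1,0.115,0,-0.383,0,-0.325,0,-1,0.154,0,-0.512,0,-0.433,0,-1,0.073,0.142,-0.607,0,-0.542,-0.02,-1,-0.008,0.285,-0.7,0,-0.65,-0.04,-1,-0.088,0.428,-0.8,0,-0.758,-0.06,-1,-0.167,0.57,-0.9,0,-0.866,-0.08,-1],
)

```text
time: 10.45
position: [0.5164, -0.0728, 0.3275]
tool_rot: [-0.113, 2.706, 0.028]
ft_force: [0.6, -0.3, -1.8]
grip_width: 0.619
grip_force: 34.8
```

Run:
```python
from h import *
status()
s0,y0,d0=cur()
SG=np.array([.6169,.2598,.1393]); ax=axis(.1968,40)
b=SG+ax*.11+[0,0,.05]; print(b)
rows([(s0+(b-s0)*min(1,k/7),y0+(.1968-y0)*min(1,k/7),d0+(40-d0)*min(1,k/7)) for k in range(1,9)],-1)
```

```text
t 10.45 grasp [ 0.5086 -0.0735  0.3445] dn 65.13  yaw 0.0838 q [ 0.349 -0.302 -0.144  1.937 -0.185  1.091  1.907] F [ 0.6 -0.3 -1.8] w 0.619 34.8
[0.69318035 0.27500883 0.26708175]
-0.08, 0.158, 0.076, -0.005, -0.06, -0.015, -1,
-0.161, 0.317, 0.152, -0.013, -0.12, -0.028, -1,
-0.241, 0.475, 0.228, -0.021, -0.179, -0.041, -1,
-0.321, 0.634, 0.304, -0.031, -0.239, -0.054, -1,
-0.401, 0.793, 0.379, -0.041, -0.299, -0.066, -1,
-0.481, 0.952, 0.454, -0.052, -0.359, -0.077, -1,
-0.561, 1.111, 0.529, -0.064, -0.418, -0.088, -1,
-0.561, 1.111, 0.529, -0.064, -0.418, -0.088, -1,
max 1.111 t 10.45
```

jog_arm(
  moves=[-0.08,0.158,0.076,0,-0.06,-0.015,-1,-0.16,0.317,0.152,-0.013,-0.12,-0.028,-1,-0.24,0.475,0.228,-0.02,-0.18,-0.04,-1,-0.32,0.634,0.304,-0.03,-0.24,-0.054,-1,-0.4,0.793,0.379,-0.04,-0.3,-0.066,-1,-0.48,0.95,0.454,-0.052,-0.36,-0.077,-1,-0.48,0.96,0.454,-0.064,-0.418,-0.088,-1,-0.48,0.96,0.454,-0.064,-0.418,-0.088,-1],
)

```text
time: 11.45
position: [0.6776, 0.2283, 0.262]
tool_rot: [-0.225, 2.267, 0.101]
ft_force: [0.5, -0.3, -1.6]
grip_width: 0.616
grip_force: 34.8
```

Run:
```python
from h import *
status()
s0,y0,d0=cur()
SG=np.array([.6169,.2598,.1393]); ax=axis(.1968,40); n=np.array([-ax[2]*np.cos(.1968),-ax[2]*np.sin(.1968),np.hypot(ax[0],ax[1])])
b=SG+ax*.10+n*.012
W=[(s0+(b-s0)*min(1,k/5),.1968,40) for k in range(1,8)]+[(SG+ax*.09+n*.004,.1968,40)]
rows(W,-1)
```

```text
t 11.45 grasp [0.6636 0.2256 0.2741] dn 40.41  yaw 0.197 q [ 0.337 -0.049 -0.777  2.041  0.521  0.331  0.89 ] F [ 0.5 -0.3 -1.6] w 0.616 34.8
0.018, 0.029, 0.036, -0.001, -0.007, 0.002, -1,
0.036, 0.057, 0.071, -0.001, -0.007, 0.002, -1,
0.054, 0.086, 0.107, -0.001, -0.007, 0.002, -1,
0.072, 0.114, 0.143, -0.001, -0.007, 0.002, -1,
0.091, 0.143, 0.178, -0.001, -0.007, 0.002, -1,
0.091, 0.143, 0.178, -0.001, -0.007, 0.002, -1,
0.091, 0.143, 0.178, -0.001, -0.007, 0.002, -1,
0.126, 0.143, 0.202, -0.001, -0.007, 0.002, -1,
max 1.0 t 11.45
```

jog_arm(
  moves=[0.018,0.029,0.036,0,-0.007,0,-1,0.036,0.057,0.071,0,-0.007,0,-1,0.054,0.086,0.107,0,-0.007,0,-1,0.072,0.114,0.143,0,-0.007,0,-1,0.09,0.143,0.178,0,-0.007,0,-1,0.09,0.143,0.178,0,-0.007,0,-1,0.09,0.143,0.178,0,-0.007,0,-1,0.09,0.143,0.178,0,-0.007,0,-1],
)

```text
time: 12.45
position: [0.6947, 0.2741, 0.211]
tool_rot: [-0.22, 2.254, 0.102]
ft_force: [-0.2, -0.0, -1.8]
grip_width: 0.616
grip_force: 34.8
```

Run:
```python
from h import *
status()
SG=np.array([.6169,.2598,.1393]); ax=axis(.1968,40); n=np.array([-ax[2]*np.cos(.1968),-ax[2]*np.sin(.1968),np.hypot(ax[0],ax[1])])
g=cur()[0]; print((g-SG)@ax,(g-SG)@n,(g-SG)@[-np.sin(.1968),np.cos(.1968),0])
W=[(SG+ax*max(.002,.09-.0125*k)+n*max(.001,.008-.0012*k),.1968,40.) for k in range(8)]
rows(W,-1)
im=[ctrl.get_image(n)["pixels"][:,:,::-1] for n in("top","side")]
c=cv2.resize(np.hstack([im[0][150:290,190:300],im[1][120:260,240:370]]),None,fx=3.3,fy=3.3,interpolation=cv2.INTER_CUBIC)
cv2.imwrite("pics/pre2.png",(255*(c/255.)**.6).astype("uint8"))
```

```text
t 12.45 grasp [0.6805 0.2713 0.2229] dn 39.62  yaw 0.1944 q [ 0.245  0.132 -0.821  2.03   1.173  0.383  0.255] F [-0.2 -0.  -1.8] w 0.616 34.8
0.10484222079675021 0.013398552894994708 -0.001120802461498076
0.051, 0.004, 0.013, -0.003, 0.006, -0.001, -1,
0.093, 0.004, 0.013, -0.003, 0.006, -0.001, -1,
0.135, 0.004, 0.013, -0.003, 0.006, -0.001, -1,
0.177, 0.004, 0.013, -0.003, 0.006, -0.001, -1,
0.219, 0.004, 0.014, -0.003, 0.006, -0.001, -1,
0.261, 0.004, 0.014, -0.003, 0.006, -0.001, -1,
0.302, 0.004, 0.013, -0.003, 0.006, -0.001, -1,
0.344, 0.004, 0.009, -0.003, 0.006, -0.001, -1,
max 1.0 t 12.45
```

jog_arm(
  moves=[0.05,0.004,0.013,0,0.006,0,-1,0.093,0.004,0.013,0,0.006,0,-1,0.135,0.004,0.013,0,0.006,0,-1,0.177,0.004,0.013,0,0.006,0,-1,0.22,0.004,0.014,0,0.006,0,-1,0.26,0.004,0.014,0,0.006,0,-1,0.3,0.004,0.013,0,0.006,0,-1,0.34,0.004,0.012,0,0.006,0,-1],
)

```text
time: 13.55
position: [0.6328, 0.2639, 0.1294]
tool_rot: [-0.222, 2.26, 0.103]
ft_force: [-1.5, -0.5, 0.1]
grip_width: 0.619
grip_force: 34.8
```

Run:
```python
from h import *
status()
SG=np.array([.6169,.2598,.1393]); ax=axis(.1968,40); n=np.array([-ax[2]*np.cos(.1968),-ax[2]*np.sin(.1968),np.hypot(ax[0],ax[1])])
g=cur()[0]; print((g-SG)@ax,(g-SG)@n,(g-SG)@[-np.sin(.1968),np.cos(.1968),0],ctrl.get_state()["ft_force"]@np.c_[ax,n])
rows([(SG,.1968,40.)]*8,-1)
```

```text
t 13.55 grasp [0.6187 0.2611 0.1415] dn 40.0  yaw 0.1959 q [ 0.167  0.134 -0.782  2.219  1.639  0.378 -0.274] F [-1.5 -0.5  0.1] w 0.619 34.8
0.002972746240913309 7.837752997801056e-05 0.0009664062571072232 [-1.02557646  1.23622454]
0.01, -0.003, -0.001, -0.001, 0, -0, -1,
0.01, -0.003, -0.001, -0.001, 0, -0, -1,
0.01, -0.003, -0.001, -0.001, 0, -0, -1,
0.01, -0.003, -0.001, -0.001, 0, -0, -1,
0.01, -0.003, -0.001, -0.001, 0, -0, -1,
0.01, -0.003, -0.001, -0.001, 0, -0, -1,
0.01, -0.003, -0.001, -0.001, 0, -0, -1,
0.01, -0.003, -0.001, -0.001, 0, -0, -1,
max 1.0 t 13.55
```

Within 3 mm and without force. Final 3 mm, then release.

jog_arm(
  moves=[0.005,-0.003,0,0,0,0,-1,0.01,-0.003,0,0,0,0,-1,0.01,-0.003,0,0,0,0,-1,0.01,-0.003,0,0,0,0,1,0.01,-0.003,0,0,0,0,1,0.01,-0.003,0,0,0,0,1,0.01,-0.003,0,0,0,0,1,0.01,-0.003,0,0,0,0,1],
)

```text
time: 14.55
position: [0.6311, 0.2628, 0.1268]
tool_rot: [-0.222, 2.261, 0.103]
ft_force: [0.7, -0.3, 0.5]
grip_width: 0.986
grip_force: 0.0
```

Run:
```python
from h import *
status()
g,y,d=cur(); z=Rt(y,d)[:,2]
rows([(g-z*.02*min(k,7)+[0,0,.0],y,d) for k in range(1,9)],1)
```

```text
t 14.55 grasp [0.617  0.26   0.1389] dn 40.04  yaw 0.1959 q [ 0.167  0.135 -0.782  2.225  1.653  0.378 -0.289] F [ 0.7 -0.3  0.5] w 0.986 0.0
0, -0, -0.067, -0, 0, 0, 1,
0, -0, -0.133, -0, 0, 0, 1,
0, -0, -0.2, -0, 0, 0, 1,
0, -0, -0.267, -0, 0, 0, 1,
0, -0, -0.333, -0, 0, 0, 1,
0, -0, -0.4, -0, 0, 0, 1,
0, -0, -0.467, -0, 0, 0, 1,
0, -0, -0.467, -0, 0, 0, 1,
max 1.0 t 14.55
```

jog_arm(
  moves=[0,0,-0.067,0,0,0,1,0,0,-0.133,0,0,0,1,0,0,-0.2,0,0,0,1,0,0,-0.267,0,0,0,1,0,0,-0.333,0,0,0,1,0,0,-0.4,0,0,0,1,-0.05,0,-0.5,0,0,0,1,-0.1,0,-0.6,0,0,0,1],
)

```text
time: 15.55
position: [0.5351, 0.2476, 0.2314]
tool_rot: [-0.222, 2.26, 0.096]
ft_force: [-0.7, -0.2, 1.4]
grip_width: 1.001
grip_force: 0.0
```

Run:
```python
from h import *
status()
im=ctrl.get_image("side")["pixels"][:,:,::-1]; o=cv2.imread("pics/side0.png")
d=np.abs(im.astype(int)-o).max(2)
for nm,(u,v,w,h_) in dict(sleeve=(285,152,60,60),mouth=(300,150,45,30),tag=(320,210,40,60),cam=(272,235,42,60),lens=(385,215,40,50),driver=(325,365,80,60)).items():
    print(nm,(d[v:v+h_,u:u+w]>25).mean().round(3))
```

```text
t 15.55 grasp [0.5211 0.2449 0.2434] dn 40.02  yaw 0.1936 q [-0.462 -0.295 -0.23   2.323  0.829  0.448  0.417] F [-0.7 -0.2  1.4] w 1.001 0.0
sleeve 0.085
mouth 0.091
tag 0.004
cam 0.14
lens 0.0
driver 0.0
```

```bash
cat >> h.py <<'E'
TY=.35
def push(th,dl,z=.085,rho=.04,yaw=0.):
    f=np.pi/2+TY+th; u=np.array([np.cos(f),np.sin(f),0]); t=np.array([-u[1],u[0],0])
    return (TG+rho*u-dl*t+[0,0,z+G],yaw,90.)
E
python3 - <<'E'
from h import *
g,y,d=cur(); b=push(0,.037,.2)[0]; print(b)
rows([(g+(b-g)*min(1,k/6),y*(1-min(1,k/6)),d+(90-d)*min(1,k/6)) for k in range(1,9)],-1)
E
```

```text
[0.61004088 0.06526213 0.2187    ]
0.002, -0.111, 0.031, 0.021, 0.139, 0.024, -1,
0.004, -0.222, 0.06, 0.041, 0.278, 0.05, -1,
0.006, -0.333, 0.088, 0.057, 0.417, 0.078, -1,
0.007, -0.443, 0.115, 0.069, 0.555, 0.11, -1,
0.007, -0.552, 0.141, 0.077, 0.694, 0.144, -1,
0.006, -0.66, 0.166, 0.081, 0.831, 0.181, -1,
0.006, -0.66, 0.166, 0.081, 0.831, 0.181, -1,
0.006, -0.66, 0.166, 0.081, 0.831, 0.181, -1,
max 1.0 t 15.6
```

jog_arm(
  moves=[0,-0.11,0.03,0.021,0.139,0.024,-1,0.004,-0.22,0.06,0.041,0.278,0.05,-1,0.006,-0.333,0.088,0.057,0.417,0.078,-1,0.006,-0.443,0.115,0.069,0.555,0.11,-1,0.006,-0.552,0.141,0.077,0.694,0.144,-1,0.006,-0.66,0.166,0.081,0.831,0.181,-1,0.006,-0.66,0.166,0.081,0.831,0.181,-1,0.006,-0.66,0.166,0.081,0.831,0.181,-1],
)

```text
time: 16.6
position: [0.6095, 0.0614, 0.197]
tool_rot: [-0.01, -3.14, 0.002]
ft_force: [0.6, 0.0, -0.6]
grip_width: 0.176
grip_force: 0.0
```

Run:
```python
from h import *
status()
a=push(0,.037,.2);b=push(0,.037,.085)
W=[(a[0]+(b[0]-a[0])*k/4,0,90.) for k in range(1,5)]+[push(0,x) for x in (.037,.03,.022,.016)]
rows(W,-1)
im=ctrl.get_image("side")["pixels"][:,:,::-1]; o=cv2.imread("pics/side0.png")
c=np.hstack([im[145:320,260:440],o[145:320,260:440]]); cv2.imwrite("pics/chk.png",cv2.resize(c,None,fx=2.2,fy=2.2,interpolation=cv2.INTER_CUBIC))
```

```text
t 16.6 grasp [0.6095 0.0614 0.2157] dn 89.85 over yaw -0.0063 q [-0.456  0.262  0.374  1.597 -0.097  1.303  1.497] F [ 0.6  0.  -0.6] w 0.176 0.0
-0.002, 0.013, 0.086, -0.002, -0.002, -0.006, -1,
-0.002, 0.013, 0.182, -0.002, -0.002, -0.006, -1,
-0.002, 0.013, 0.277, -0.002, -0.002, -0.006, -1,
-0.002, 0.014, 0.373, -0.002, -0.002, -0.006, -1,
-0.002, 0.014, 0.373, -0.002, -0.002, -0.006, -1,
0.019, 0.006, 0.373, -0.002, -0.002, -0.006, -1,
0.044, -0.004, 0.373, -0.002, -0.002, -0.006, -1,
0.063, -0.011, 0.373, -0.002, -0.002, -0.006, -1,
max 1.0 t 16.6
```

View pics/chk.png

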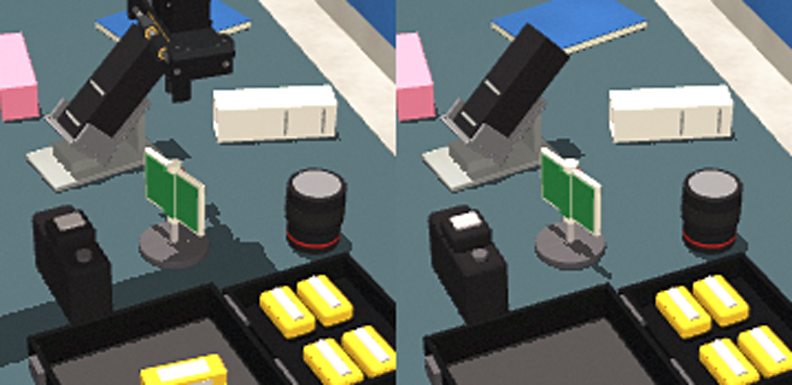

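Left is now, right is the start. The sleeve sits as at the start (stripes at (98,85) and (71,127)), camera and lens are unmoved, the pack lies flat and the tag is still green. Descending behind the tag's +y half.

jog_arm(
  moves=[0,0.013,0.05,0,0,-0.006,-1,0,0.013,0.15,0,0,-0.006,-1,0,0.013,0.25,0,0,-0.006,-1,0,0.013,0.373,0,0,-0.006,-1,0,0.013,0.373,0,0,-0.006,-1,0.02,0.006,0.373,0,0,-0.006,-1,0.044,-0.004,0.373,0,0,-0.006,-1,0.063,-0.011,0.373,0,0,-0.006,-1],
)

```text
time: 17.65
position: [0.5914, 0.0579, 0.0878]
tool_rot: [-0.0, 3.139, -0.002]
ft_force: [1.8, 0.7, 0.9]
grip_width: 0.006
grip_force: 0.8
```

Run:
```python
from h import *
status()
rows([push(.2*k,.016) for k in range(1,9)],-1)
```

```text
t 17.65 grasp [0.5913 0.058  0.1065] dn 89.86  yaw 0.0002 q [-0.451  0.312  0.364  1.766 -0.123  1.083  1.525] F [1.8 0.7 0.9] w 0.006 0.8
0.032, -0.002, 0.009, -0.001, 0.002, 0, -1,
0.06, -0.009, 0.009, -0.001, 0.002, 0, -1,
0.085, -0.022, 0.009, -0.001, 0.002, 0, -1,
0.108, -0.04, 0.009, -0.001, 0.002, 0, -1,
0.126, -0.062, 0.009, -0.001, 0.002, 0, -1,
0.14, -0.087, 0.009, -0.001, 0.002, 0, -1,
0.149, -0.114, 0.009, -0.001, 0.002, 0, -1,
0.152, -0.143, 0.009, -0.001, 0.002, 0, -1,
max 1.0 t 17.65
```

jog_arm(
  moves=[0.032,-0.002,0.009,0,0,0,-1,0.06,-0.009,0.009,0,0,0,-1,0.085,-0.022,0.009,0,0,0,-1,0.108,-0.04,0.009,0,0,0,-1,0.126,-0.062,0.009,0,0,0,-1,0.14,-0.087,0.009,0,0,0,-1,0.149,-0.114,0.009,0,0,0,-1,0.152,-0.143,0.009,0,0,0,-1],
)

```text
time: 18.65
position: [0.5448, 0.0143, 0.0835]
tool_rot: [0.001, -3.14, 0.003]
ft_force: [0.9, 1.0, 0.6]
grip_width: 0.006
grip_force: 0.5
```

Run:
```python
from h import *
status()
rows([push(1.6+.18*k,.016) for k in range(1,9)],-1)
```

```text
t 18.65 grasp [0.5448 0.0144 0.1022] dn 89.84 over yaw 0.0004 q [-0.424  0.22   0.389  1.888 -0.093  1.053  1.574] F [0.9 1.  0.6] w 0.006 0.5
-0.006, -0.023, -0.005, -0.002, -0.002, 0, -1,
-0.013, -0.048, -0.005, -0.002, -0.002, 0, -1,
-0.024, -0.071, -0.005, -0.002, -0.002, 0, -1,
-0.039, -0.092, -0.005, -0.002, -0.002, 0, -1,
-0.058, -0.11, -0.005, -0.002, -0.002, 0, -1,
-0.08, -0.124, -0.005, -0.002, -0.002, 0, -1,
-0.103, -0.134, -0.005, -0.002, -0.002, 0, -1,
-0.128, -0.14, -0.005, -0.002, -0.002, 0, -1,
max 1.0 t 18.65
```

jog_arm(
  moves=[-0.006,-0.023,0,0,0,0,-1,-0.013,-0.048,0,0,0,0,-1,-0.024,-0.071,0,0,0,0,-1,-0.039,-0.092,0,0,0,0,-1,-0.058,-0.11,0,0,0,0,-1,-0.08,-0.124,0,0,0,0,-1,-0.103,-0.134,0,0,0,0,-1,-0.128,-0.14,0,0,0,0,-1],
)

```text
time: 19.65
position: [0.5834, -0.0272, 0.0835]
tool_rot: [0.001, -3.139, 0.003]
ft_force: [-9.7, 2.7, 2.6]
grip_width: 0.008
grip_force: 5.5
```

Run:
```python
from h import *
status()
p=push(3.04,.016); print(p[0])
g=cur()[0]; f=[ray("top",(0,0),0)]
# small further nudges, then back off
rows([push(3.04+.03*k,.015) for k in range(1,9)],-1)
im=ctrl.get_image("top")["pixels"]
m=((im[...,0]>120)&(im[...,1]<70)&(im[...,2]<70)); v,u=np.nonzero(m[190:250,270:340]); print("red",len(u),u.mean()+270 if len(u) else 0)
```

```text
t 19.65 grasp [ 0.5835 -0.0271  0.1022] dn 89.81 over yaw 0.0005 q [-0.351  0.304  0.412  1.793 -0.134  1.075  1.679] F [-9.7  2.7  2.6] w 0.008 5.5
[ 0.58332554 -0.02770598  0.1037    ]
-0.007, -0.001, -0.005, -0.002, -0.002, 0, -1,
-0.011, -0.002, -0.005, -0.002, -0.002, 0, -1,
-0.016, -0.002, -0.005, -0.002, -0.002, 0, -1,
-0.02, -0.002, -0.005, -0.002, -0.002, 0, -1,
-0.024, -0.002, -0.005, -0.002, -0.002, 0, -1,
-0.028, -0.001, -0.005, -0.002, -0.002, 0, -1,
-0.033, -0.001, -0.005, -0.002, -0.002, 0, -1,
-0.037, -0.001, -0.005, -0.002, -0.002, 0, -1,
max 1.0 t 19.65
red 0 0
```

jog_arm(
  moves=[-0.004,0,0,0,0,0,-1,-0.007,0,0,0,0,0,-1,-0.007,0,0,0,0,0,-1,0.03,0.01,0,0,0,0,-1,0.08,0.01,0,0,0,0,-1,0.1,0,-0.1,0,0,0,-1,0.1,0,-0.3,0,0,0,-1,0.1,0,-0.5,0,0,0,-1],
)

```text
time: 20.7
position: [0.5528, -0.0271, 0.2353]
tool_rot: [0.0, -3.141, 0.004]
ft_force: [0.8, 0.4, 0.5]
grip_width: 0.008
grip_force: 0.0
```

jog_arm(
  moves=[0,0.1,-0.1,0,0,0,-1,0,0.2,-0.2,0,0,0,-1,0,0.3,-0.2,0,0,0,-1,0,0.4,-0.2,0,0,0,-1,0,0.4,-0.2,0,0,0,-1,0,0.4,-0.2,0,0,0,-1,0,0.4,-0.2,0,0,0,-1,0,0.4,-0.2,0,0,0,-1],
)

```text
time: 21.7
position: [0.5538, 0.0922, 0.2935]
tool_rot: [-0.002, -3.141, 0.004]
ft_force: [0.2, -0.4, -0.4]
grip_width: 0.002
grip_force: 0.0
```

Run:
```python
from h import *
status()
im=ctrl.get_image("side")["pixels"].astype(int); 
R_,Gn,B=im[205:275,315:365].transpose(2,0,1)
red=(R_>100)&(Gn<70)&(B<70); gr=(Gn>80)&(R_<70)&(B<90)
v,u=np.nonzero(red); print("red",red.sum(),"green",gr.sum())
i=np.where(red.any(0))[0]; print([(315+c,205+np.where(red[:,c])[0].min(),205+np.where(red[:,c])[0].max()) for c in (i[0],i[len(i)//2],i[-1])])
for ty in (.3,.35):
  for th in (2.85,3.0,3.14):
    e=np.array([np.cos(np.pi/2+ty+th),np.sin(np.pi/2+ty+th),0])*.055
    print(ty,th,proj("side",[TG+e+[0,0,.125],TG-e+[0,0,.125]]).round(0).tolist())
o=cv2.imread("pics/side0.png")[:,:,::-1].astype(int); d=np.abs(im-o).max(2)
for nm,(a,b,w,h_) in dict(sleeve=(285,152,60,60),cam=(272,235,42,60),lens=(385,215,40,50),driver=(325,365,80,60)).items(): print(nm,(d[b:b+h_,a:a+w]>25).mean().round(3))
```

```text
t 21.7 grasp [0.5538 0.0922 0.3122] dn 89.85 over yaw -0.0014 q [-0.522  0.105  0.337  1.575 -0.033  1.469  1.386] F [ 0.2 -0.4 -0.4] w 0.002 0.0
red 338 green 1
[(np.int64(328), np.int64(214), np.int64(216)), (np.int64(337), np.int64(224), np.int64(243)), (np.int64(346), np.int64(231), np.int64(250))]
0.3 2.85 [[345.0, 232.0], [332.0, 211.0]]
0.3 3.0 [[348.0, 232.0], [329.0, 211.0]]
0.3 3.14 [[350.0, 231.0], [327.0, 212.0]]
0.35 2.85 [[346.0, 232.0], [331.0, 211.0]]
0.35 3.0 [[349.0, 231.0], [328.0, 212.0]]
0.35 3.14 [[351.0, 230.0], [326.0, 213.0]]
sleeve 0.051
cam 0.147
lens 0.0
driver 0.0
```

Red now faces the robot. I'll compare its extent with the initial green extent, since a half turn gives the same silhouette.

Run:
```python
from h import *
o=cv2.imread("pics/side0.png")[:,:,::-1].astype(int)
im=ctrl.get_image("side")["pixels"].astype(int); 
for a in (o,im):
    r,g,b=a[205:275,315:365].transpose(2,0,1)
    m=((r>100)&(g<70)&(b<70))|((g>80)&(r<70)&(b<90)); i=np.where(m.sum(0)>4)[0]; print(i[0]+315,i[-1]+315,m.sum())
t0=cv2.imread("pics/top0.png")[:,:,::-1].astype(int); t1=ctrl.get_image("top")["pixels"].astype(int)
for a in (t0,t1):
    m=(a[208:235,284:324].min(2)>190); v,u=np.nonzero(m); 
    print(len(u),np.polyfit(u,v,1) if len(u)>5 else 0,u.min()+284 if len(u) else 0,u.max()+284 if len(u) else 0)
```

```text
327 349 421
329 346 339
97 [-0.34628668 18.00012423] 288 318
0 0 0 0
```

Run:
```python
from h import *
g=cur()[0]; e=np.array([.5835,-.0271,.1022])
P=[[.553,.03,.30],[.546,-.024,.27],[.546,-.027,.22],[.546,-.027,.165],[.546,-.027,.1022],[.546,-.027,.1022],[.562,-.027,.1022],[.577,-.027,.1022]]
rows([(p,0,90.) for p in P],-1)
```

```text
0.002, -0.209, 0.041, -0.002, -0.001, -0, -1,
0.025, -0.389, 0.141, -0.002, -0.001, -0, -1,
0.025, -0.399, 0.308, -0.002, -0.001, -0, -1,
0.025, -0.398, 0.491, -0.002, -0.001, -0, -1,
0.025, -0.398, 0.701, -0.002, -0.001, -0, -1,
0.025, -0.398, 0.701, -0.002, -0.001, -0, -1,
-0.028, -0.398, 0.701, -0.002, -0.001, -0, -1,
-0.078, -0.398, 0.701, -0.002, -0.001, -0, -1,
max 1.0 t 21.85
```

jog_arm(
  moves=[0,-0.2,0.041,0,0,0,-1,0.025,-0.39,0.141,0,0,0,-1,0.025,-0.398,0.308,0,0,0,-1,0.025,-0.398,0.49,0,0,0,-1,0.025,-0.398,0.7,0,0,0,-1,0.025,-0.398,0.7,0,0,0,-1,-0.028,-0.398,0.7,0,0,0,-1,-0.078,-0.398,0.7,0,0,0,-1],
)

```text
time: 22.85
position: [0.5794, -0.0265, 0.0866]
tool_rot: [-0.001, 3.139, -0.003]
ft_force: [0.1, -0.1, 0.2]
grip_width: 0.004
grip_force: 0.0
```

jog_arm(
  moves=[-0.01,0,0,0,0,0,-1,-0.018,0,0,0,0,0,-1,-0.022,0,0,0,0,0,-1,-0.022,0,0,0,0,0,-1,-0.022,0,0,0,0,0,-1,-0.022,0,0,0,0,0,-1,-0.022,0,0,0,0,0,-1,-0.022,0,0,0,0,0,-1],
)

```text
time: 23.85
position: [0.583, -0.0267, 0.0836]
tool_rot: [0.0, -3.14, 0.004]
ft_force: [-5.4, -0.6, 3.5]
grip_width: 0.003
grip_force: 2.5
```

jog_arm(
  moves=[-0.004,0,0,0,0,0,-1,-0.004,0,0,0,0,0,-1,-0.007,0,0,0,0,0,-1,-0.007,0,0,0,0,0,-1,-0.01,0,0,0,0,0,-1,-0.01,0,0,0,0,0,-1,-0.01,0,0,0,0,0,-1,-0.01,0,0,0,0,0,-1],
)

```text
time: 24.85
position: [0.5832, -0.0267, 0.0835]
tool_rot: [0.0, -3.133, 0.003]
ft_force: [-13.3, -1.1, 10.8]
grip_width: 0.008
grip_force: 6.7
```

A 3 mm further command moved it only 0.2 mm while the force rose to 13 N, so the tag is at its stop. Backing off and rising clear.

jog_arm(
  moves=[0.03,0,0,0,0,0,-1,0.08,0,0,0,0,0,-1,0.1,0,-0.1,0,0,0,-1,0.1,0,-0.3,0,0,0,-1,0.1,0,-0.5,0,0,0,-1,0.1,0,-0.7,0,0,0,-1,0.1,0,-0.7,0,0,0,-1,0.1,0,-0.7,0,0,0,-1],
)

```text
time: 25.85
position: [0.5564, -0.0259, 0.2932]
tool_rot: [0.001, -3.141, 0.003]
ft_force: [0.2, 0.0, -0.6]
grip_width: 0.008
grip_force: 0.0
```

Run:
```python
from h import *
status()
o=cv2.imread("pics/side0.png")[:,:,::-1].astype(int); im=ctrl.get_image("side")["pixels"].astype(int)
d=np.abs(im-o).max(2)
for nm,(a,b,w,h_) in dict(sleeve=(285,152,60,60),lens=(385,215,40,50),driver=(325,365,80,60)).items(): print(nm,(d[b:b+h_,a:a+w]>25).mean().round(3))
r,g,b=im[205:275,315:365].transpose(2,0,1); m=(r>70)&(g<.5*r)&(b<.5*r); i=np.where(m.sum(0)>4)[0]; print("red",i[0]+315,i[-1]+315,m.sum())
r,g,b=im[270:370,270:400].transpose(2,0,1); m=(r>150)&(g>120)&(b<90); v,u=np.nonzero(m[:, :95]); print("pack",len(u),u.mean()+270,v.mean()+270)
print(ctrl.close_job())
```

```text
t 25.85 grasp [ 0.5564 -0.0259  0.3119] dn 89.88 over yaw 0.0005 q [-0.405  0.095  0.436  1.589 -0.038  1.467  1.605] F [ 0.2  0.  -0.6] w 0.008 0.0
sleeve 0.113
lens 0.0
driver 0.0
red 329 346 339
pack 378 342.005291005291 317.8968253968254
the job is handed in; nothing more can be done
None
```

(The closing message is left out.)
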